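# Shut a loaded magazine into the dry cabinet

### The arm

A 6-joint arm with a two-finger parallel gripper is mounted at the origin on a cart in front of the work surface, level with it; the furniture and walls round the work are solid. World frame = base frame: x ahead of the robot, y to its left, z up, the work surface at z = 0. Lengths are in m, angles in rad, forces in N, time in s.
With the tool pointing down it reaches from about 0.375 to 0.9 m from the base axis. Payload 3.1 kg.
Tool frame: the origin (TCP) lies between the finger pads; the fingertips stand 17 mm ahead of it and the grasp point (between the pads) lies 2 mm behind it (robot.nose_length is the distance from the TCP to the fingertips, in m); z points along the fingers, y is the line along which they close (so a half turn about z gives the same grasp; the last joint's range is limited). The gripper opens to 87 mm and grips with 3 to 60 N. Pads are 19 mm wide; open, the fingers measure 117 mm over their backs; the gripper's body (75 mm by 190 mm) begins 51 mm behind the grasp point.
Start: joints at [1.02, 0.527, 1.433, -0, 1.181, -0.178], TCP at [0.227, 0.582, 0.24] pointing down, gripper open.
Joint ranges: [-3.08, 3.08], [-0.75, 2.2], [0.22, 2.44], [-1.43, 4.57], [0, 2.65], [-2.85, 2.85]. Speed limits (rad/s): [2.79, 2.79, 3.14, 3.14, 3.14, 3.14].

### API

Orientations are given as a unit quaternion [x, y, z, w].
In Python, from rig import robot, cams gives the robot as it stands.
- The arm moves only by the shell command python3 -m pendant 'ROWS' [FORCE]. ROWS is JSON, a list of rows, each an object with "jaw": the opening, from 0 (shut) to 1 (fully open); "linear": the shift along the tool's x, y, z in cm, a list of three; "twist": the turn about the tool's z in degrees. A call has 1 to 12 rows; each row shifts and turns the commanded pose from where the row before left it, along the tool's axes as they then stand; what a row does not reach is not made up. A row lasts 1/12 s, in which the tool goes at most 41.7 mm and 7.16 degrees, less where a joint would pass 70% of its speed; a pose out of reach is approached as far as the arm can. A call is refused whole if a number of a shift passes 4.17 or a number of a turn 7.16, either way. A call with a gripper value outside its range is refused whole. The fingers move at their own pace and stop on an object; FORCE is the grip in N (left out, the last holds). Time passes only in rows, so rows that do not move let the fingers close. It gives the time, the measured TCP pose, the force, the opening and the grip force at its end, in the units of the state.
- robot.get_obs(): the state, without advancing time (a new reading comes with each control period).
- cams.camera(name): name is "scene" or "side" or "wrist"; returns a dict with "color" (480x640x3 uint8, blue, green, red), "depth" (480x640 float32, m along the optical axis (not along the pixel's ray), 0 where there is no reading), "fov_y" (degrees; the focal length in pixels is half the picture's height over the tangent of half this angle, whatever the lens; pixels are square), "cx", "cy" (the principal point, pixels), "view" (4x4, takes a point from world to camera coordinates). Camera axes: x right, y down, z forward; pixel columns grow to the right and rows downward; lengths in m; the calibration is good to about 2 mm. A picture is of the moment at which its call begins.
- robot.hand_in(): hands the job in; it is judged then, once.
The state is a dict: "time": time; "q": joint angles; "joint_velocities": joint speeds; "joint_torque": joint torques, N m; "position": TCP position; "tool_rot": TCP orientation; "ft_force": force on the tool from outside, world axes, zero at the start; "moment": the same for the moment, N m; "grip_width": finger opening in m; "grip_force": force on a finger pad.
Only numpy, scipy, OpenCV 4.12 (cv2) and the standard library are available. Lean on these libraries where they do the work, as an engineer would, in place of code of your own. Each camera call takes 0.05 s, during which the arm holds its last target. There are 200 camera calls.

### The job

The slotted lead-frame magazine is waiting on the pulled-out tray of the clear-sided dry cabinet, but the sliding sash hangs too low for it to pass. Raise the sash clear of the magazine, push the tray fully home with the magazine standing on it, then lower the sash gently until it is fully shut. Let go, and leave the things lying around where they are.

Things in the scene. Friction and masses are not known exactly. Their poses are not given: they have to be found in the camera images.
- dry_cabinet: Dry cabinet, fixed: white plinth, roof and back, clear sides, 220 wide, 204 deep, roof 147 above the bench. At its front two aluminium sash guides, 26 deep x 21 wide, centres 95 mm left and right of the middle, end in black reels 286 mm high. Origin: on the bench under the middle of the sash, whose mid-plane is x = 0; x points to the cabinet's back, away from the robot, y left, z up.
- sash (a joint): Upward travel of the sash, m: 0 = shut (lower edge 45 mm above the bench), 0.095 = top stop. Aluminium frame with clear pane, 10 mm thick, 101 mm high. Balanced: it stays where it is left, takes about 11 N to raise, 3 N to push down, and 1.2 N more per 0.1 m/s. It can shut only with the tray home; otherwise its lower edge lands on the tray's walls (top 55 mm above the bench).
- sash_handle (a point): Middle of the sash's handle: a level round steel bar, 12 mm thick, 84 mm long between its legs, along the cabinet's y, straight above the sash: in its mid-plane, 135 mm above its lower edge and 34 mm above its top (180 mm above the bench when shut), with free space above, before and behind. Moves with the sash.
- sash_edge (a point): Middle of the lower edge of the sash; the magazine on the tray, 102 mm high over the bench, must pass under it.
- tray (a joint): How far the tray is pulled out of the cabinet towards the robot, m: 0 = fully home against its stop, 0.122 = fully out. It runs along the cabinet's x on slides, takes about 2 N to push, plus 0.6 N for each 0.1 m/s, and stays where it is left.
- tray_handle (a point): Middle of the tray's handle: a level round steel bar, 12 mm thick, 84 mm long, along the cabinet's y, a leg back to the tray at each end, 42 mm above the bench. It always stays outside: 72 mm in front of the sash's mid-plane when home; the tray's white front bar (top 44 mm above the bench) begins 55 mm behind it. Moves with the tray.
- tray_bed (a point): Middle of the tray's perforated floor, 32 mm above the bench; inside 135 mm along the cabinet's x and 138 mm along its y, walls 23 mm high. Moves with the tray.
- magazine_center (a point): Centre of the magazine, loose on the tray: a slotted aluminium case with copper strips in it, 55 mm along its x, 100 mm along its y, 70 mm high, about 0.35 kg. Its z points up.
- gel_box_0: Bystander: grey and black hinged box, 58x56x13 mm, on the cabinet's roof; origin at its underside.
- tool_cartridge_0: Bystander: grey tool cartridge with a brass nozzle, 86x23x18 mm, on the bench to the right of the tray; origin at its underside.
- driver_hex: Bystander: slim blue-handled screwdriver, 146 mm long, 10 mm thick, lying along the bench's front edge before the tray; origin at its underside.
- spool_gold: Bystander: blue wire spool with gold wire, 51 mm across, 25 mm high, near the front of the bench; origin at its underside.
- spool_alu: Bystander: white wire spool, 51 mm across, 25 mm high, near the front of the bench; origin at its underside.
- caliper: Bystander: digital caliper, 213x62x16 mm, at the front of the bench before the fixed microscope tester; origin at its underside. Mind the microscope over it on the way: its eyepieces reach forward to x = 0.35 m between y = 0.32 and 0.47 m, 0.42 to 0.47 m above the bench, and its body spans x = 0.41 to 0.71, y = 0.31 to 0.49, from 0.30 m up.
- wash_bottle: Bystander: white wash bottle with red spout, 163 mm high, to the left of the cabinet; origin at its underside.

How it is judged:
On the way, in this order (a step that is already met when the one before it is completed fails the run):
1. the sash is raised clear of the magazine while the tray is still out (value of joint sash above 0.062 m and value of joint tray above 0.05 m), for 0.2 s.
2. the tray is fully home (within 5 mm) with the magazine in it, the sash still up (value of joint tray below 0.005 m and value of joint sash above 0.055 m and x of magazine_center in the frame of dry_cabinet above 0.02 m), for 0.2 s.
At the end, for the whole second after the job is handed in: The tray is within 5 mm of fully home, the sash within 3 mm of shut and at rest, and the magazine stands upright (within about 6 degrees) and at rest on the tray's floor inside the cabinet (value of joint sash below 0.003 m and value of joint tray below 0.005 m and angle between magazine_center's own z axis and vertical below 0.1 rad and z of magazine_center in the frame of tray_bed between 0.031 and 0.039 m and x of magazine_center in the frame of dry_cabinet between 0.02 and 0.14 m and linear speed of magazine below 0.02 m/s and velocity of joint sash between -0.02 and 0.02 m/s); the robot touches nothing.
It fails at once if the sash is slammed down (faster than 0.35 m/s) (velocity of joint sash below -0.35 m/s).
It fails at once if the magazine is tipped by more than 20 degrees (angle between magazine_center's own z axis and vertical above 0.35 rad).
It fails at once if a thing lying around is moved by more than 30 mm (distance of any of gel_box_0, tool_cartridge_0, driver_hex, spool_gold, spool_alu, caliper, wash_bottle from where it was at the start of the episode above 0.03 m).
It also fails if it takes over 59 s, if anything falls off the work surface, if the arm or the gripper's body presses on something with over 40 N, if the wrist force passes 120 N, or if a joint passes its speed limit or range.

## Working session

There is one attempt and no reset: what is moved stays moved. The work goes in short steps, Python scripts to look and compute and a shell command to move; the robot and the scene stay as the last step left them, time stands still between calls to the robot, and variables do not carry over. Pictures are saved under pics/ and viewed, at most 10 in all, crops included, and the job is handed in when it is done.

```bash
mkdir -p pics; ls
python3 - <<'E'
from rig import robot,cams
import cv2,numpy as np
for n in("scene","side"):
    c=cams.camera(n);cv2.imwrite(f"pics/{n}0.png",c["color"]);np.savez(f"{n}0.npz",**c)
    print(n,c["fov_y"],c["cx"],c["cy"],np.round(c["view"],3).tolist())
o=robot.get_obs();print({k:np.round(v,3).tolist() for k,v in o.items()})
E
```

```text
pics
scene 53.331822508965146 311.7487997557535 237.60572707655498 [[-0.574, -0.818, 0.009, 0.385], [-0.315, 0.211, -0.926, 0.312], [0.756, -0.535, -0.379, 0.673], [0.0, 0.0, 0.0, 1.0]]
side 45.49458131326548 313.15092007069296 244.71758978758413 [[0.068, -0.998, 0.001, 0.047], [-0.798, -0.055, -0.601, 0.545], [0.599, 0.04, -0.8, 0.925], [0.0, 0.0, 0.0, 1.0]]
{'time': 0.1, 'q': [1.02, 0.528, 1.434, 0.0, 1.181, -0.178], 'joint_velocities': [-0.001, -0.003, -0.004, -0.001, -0.001, -0.0], 'joint_torque': [-0.0, -44.098, -17.715, 0.063, 0.053, -0.0], 'position': [0.227, 0.582, 0.239], 'tool_rot': [0.185, 0.983, -0.001, -0.0], 'ft_force': [0.434, -0.048, 0.265], 'moment': [0.001, 0.01, 0.01], 'grip_force': 0.0, 'grip_width': 0.087}
```

View pics/scene0.png

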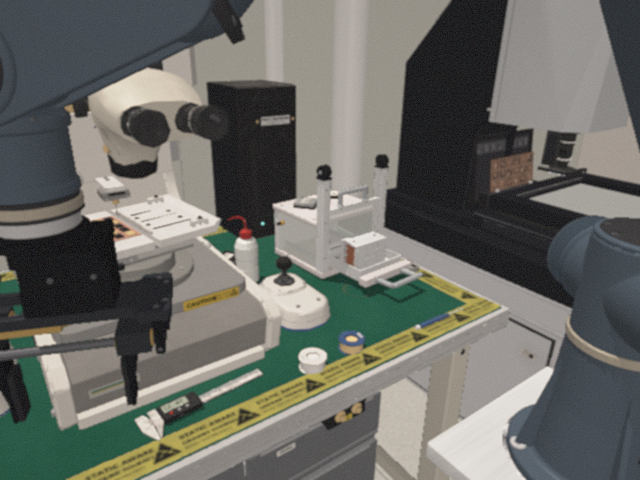

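View pics/side0.png

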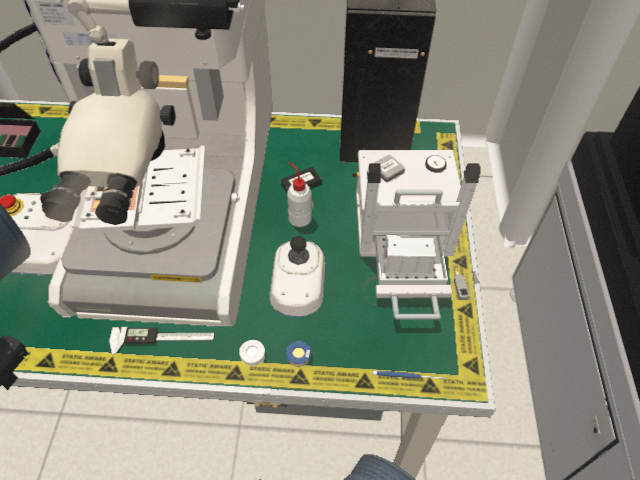

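The side view shows the cabinet at right: reels at about (374,172) and (472,172), the sash handle near (418,195), and the tray handle near (416,316).

```bash
cat > h.py <<'E'
import numpy as np
def ray(c,u,v):
    f=240/np.tan(np.radians(c["fov_y"]/2)); V=c["view"]; R=V[:3,:3]
    d=R.T@np.array([(u-c["cx"])/f,(v-c["cy"])/f,1]); return -R.T@V[:3,3],d
def onz(c,u,v,z):
    o,d=ray(c,u,v); return o+d*(z-o[2])/d[2]
def dep(c,u,v):
    o,d=ray(c,u,v); return o+d*c["depth"][int(v),int(u)]
def proj(c,p):
    f=240/np.tan(np.radians(c["fov_y"]/2)); q=c["view"]@np.append(p,1)
    return np.array([c["cx"]+f*q[0]/q[2],c["cy"]+f*q[1]/q[2]])
E
python3 - <<'E'
import cv2,numpy as np
from h import *
s=dict(np.load("side0.npz"))
cv2.imwrite("pics/crop.png",cv2.resize(s["color"][150:330,345:495],None,fx=3.3,fy=3.3,interpolation=cv2.INTER_CUBIC))
for p in[(374,172),(472,172)]:print("reel",onz(s,*p,.286),dep(s,*p))
for p in[(395,316),(416,316),(437,315)]:print("th",onz(s,*p,.042),dep(s,*p))
for p in[(404,193),(418,193),(432,193)]:print("sh",[np.round(dep(s,p[0],v),3) for v in(191,193,195)])
E
```

```text
reel [ 0.64217073 -0.02398701  0.286     ] [ 0.64943516 -0.02459452  0.27857723]
reel [ 0.6549479 -0.2085898  0.286    ] [ 0.65933227 -0.20999153  0.28159369]
th [ 0.4751776  -0.08861775  0.042     ] [ 0.47449936 -0.08847184  0.04316358]
th [ 0.47812966 -0.13155361  0.042     ] [ 0.47528493 -0.13074124  0.04685638]
th [ 0.48344379 -0.17463843  0.042     ] [ 0.47969924 -0.17331222  0.04833643]
sh [array([ 0.662, -0.09 ,  0.216]), array([ 0.66 , -0.09 ,  0.212]), array([ 0.716, -0.1  ,  0.145])]
sh [array([ 0.665, -0.118,  0.216]), array([ 0.663, -0.118,  0.212]), array([ 0.718, -0.13 ,  0.145])]
sh [array([ 0.669, -0.147,  0.212]), array([ 0.667, -0.147,  0.21 ]), array([ 0.721, -0.161,  0.144])]
```

View pics/crop.png

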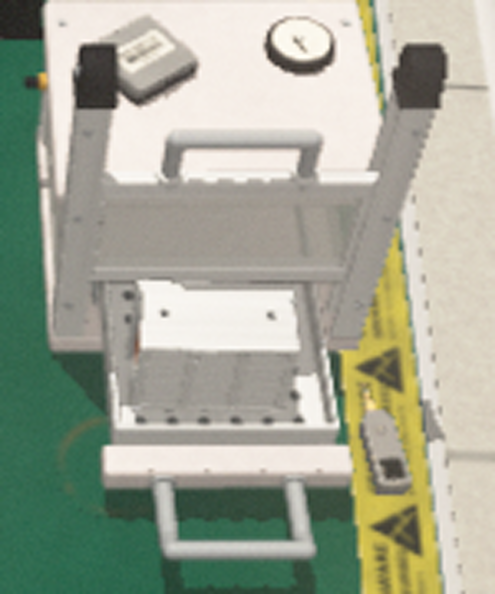

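```bash
python3 -m pendant '[{"jaw":1,"linear":[-0.07,-3.2,0],"twist":0},{"jaw":1,"linear":[-0.07,-3.2,0],"twist":0},{"jaw":1,"linear":[-0.07,-3.2,0],"twist":0},{"jaw":1,"linear":[-0.07,-3.2,0],"twist":0},{"jaw":1,"linear":[-0.07,-3.2,0],"twist":0},{"jaw":1,"linear":[-0.07,-3.2,0],"twist":0},{"jaw":1,"linear":[-2.8,-1.75,0],"twist":0},{"jaw":1,"linear":[-2.8,-1.75,0],"twist":0},{"jaw":1,"linear":[-2.8,-1.75,0],"twist":0},{"jaw":1,"linear":[-2.9,-1.4,0],"twist":0},{"jaw":1,"linear":[-2.9,-1.4,0],"twist":0},{"jaw":1,"linear":[-2.9,-1.4,0],"twist":0}]'
```

```text
time: 1.1
position: [0.2866, 0.2504, 0.2396]
tool_rot: [0.185, 0.983, 0.0, -0.0]
ft_force: [0.2, 0.8, 0.0]
grip_width: 0.0871
grip_force: 0.0
```

```bash
python3 -m pendant '[{"jaw":1,"linear":[-3.15,-2.1,-1.25],"twist":0},{"jaw":1,"linear":[-3.15,-2.1,-1.25],"twist":0},{"jaw":1,"linear":[-3.15,-2.1,-1.25],"twist":0},{"jaw":1,"linear":[-3.15,-2.1,-1.25],"twist":0},{"jaw":1,"linear":[-3.15,-2.1,-1.25],"twist":0},{"jaw":1,"linear":[-3.15,-2.1,-1.25],"twist":0},{"jaw":1,"linear":[-3.15,-2.1,-1.25],"twist":0},{"jaw":1,"linear":[-3.15,-2.1,-1.25],"twist":0},{"jaw":1,"linear":[0,0,0],"twist":7},{"jaw":1,"linear":[0,0,0],"twist":7},{"jaw":1,"linear":[0,0,0],"twist":7},{"jaw":1,"linear":[0,0,0],"twist":7}]'
python3 -m pendant '[{"jaw":1,"linear":[0,0,0],"twist":7},{"jaw":1,"linear":[0,0,0],"twist":7},{"jaw":1,"linear":[0,0,0],"twist":7},{"jaw":1,"linear":[0,0,0],"twist":7},{"jaw":1,"linear":[0,0,0],"twist":7},{"jaw":1,"linear":[0,0,0],"twist":1.8},{"jaw":1,"linear":[0,0,0],"twist":0}]'
cat >> h.py <<'E'
from scipy.spatial.transform import Rotation as Ro
def need(o,t): # tool-frame shift in cm to world target
    return np.round(100*Ro.from_quat(o["tool_rot"]).as_matrix().T@(np.array(t)-o["position"]),2)
def toolyaw(o):
    y=Ro.from_quat(o["tool_rot"]).as_matrix()[:,1]; return np.degrees(np.arctan2(y[1],y[0]))
E
python3 - <<'E'
from h import *
from rig import robot
import cv2
o=robot.get_obs();print(toolyaw(o),need(o,[.664,-.118,.34]),o["position"],o["q"])
# refine handle bars from side depth: points cloud fits
s=dict(np.load("side0.npz"))
def cloud(u0,u1,v0,v1):
    return np.array([dep(s,u,v) for u in range(u0,u1) for v in range(v0,v1) if s["depth"][v,u]>0])
P=cloud(398,440,185,200);P=P[(P[:,2]>.195)&(P[:,2]<.23)]
k=np.polyfit(P[:,1],P[:,0],1);print("sash bar",len(P),P.mean(0),P.min(0),P.max(0),"slope",k, np.polyfit(P[:,1],P[:,2],1))
P=cloud(398,434,308,322);P=P[(P[:,2]>.03)&(P[:,2]<.06)&(P[:,0]<.49)]
k=np.polyfit(P[:,1],P[:,0],1);print("tray bar",len(P),P.mean(0),P.min(0),P.max(0),"slope",k)
E
```

```text
time: 2.1
position: [0.4597, 0.0033, 0.3391]
tool_rot: [0.42, 0.907, -0.0, -0.001]
ft_force: [1.1, -0.3, 0.3]
grip_width: 0.0869
grip_force: 0.0
time: 2.68
position: [0.4596, 0.0037, 0.3392]
tool_rot: [0.683, 0.731, -0.0, -0.0]
ft_force: [0.5, -0.1, 0.5]
grip_width: 0.0873
grip_force: 0.0
3.8696548665144688 [-13.52  19.58  -0.1 ] [0.45956631 0.00372235 0.33919911] [-2.35853611e-01  1.81046742e-01  1.69024733e+00  2.74310801e-05
  1.27125502e+00 -3.03399796e-01]
sash bar 278 [ 0.6651709  -0.11990264  0.21202343] [ 0.65701374 -0.16333103  0.19518154] [ 0.67510433 -0.07792401  0.21948289] slope [-0.06586027  0.65727408] [0.00955747 0.2131694 ]
tray bar 184 [ 0.47570635 -0.12906069  0.0462581 ] [ 0.46921492 -0.16622469  0.03657096] [ 0.48850835 -0.09390427  0.05285636] slope [-0.05054813  0.46918257]
```

```bash
python3 -m pendant '[{"jaw":1,"linear":[-2.27,3.33,0],"twist":0},{"jaw":1,"linear":[-2.27,3.33,0],"twist":0},{"jaw":1,"linear":[-2.27,3.33,0],"twist":0},{"jaw":1,"linear":[-2.27,3.33,0],"twist":0},{"jaw":1,"linear":[-2.27,3.33,0],"twist":0},{"jaw":1,"linear":[-2.27,3.33,0],"twist":0},{"jaw":1,"linear":[0,0,3],"twist":0},{"jaw":1,"linear":[0,0,3],"twist":0},{"jaw":1,"linear":[0,0,0],"twist":0}]'
python3 - <<'E'
from h import *
from rig import robot,cams
import cv2
o=robot.get_obs();print(toolyaw(o),need(o,[.668,-.12,.206]),o["q"])
c=cams.camera("side");w=cams.camera("wrist")
cv2.imwrite("pics/a.png",np.hstack([cv2.resize(c["color"],(400,300)),cv2.resize(w["color"],(400,300))]))
cv2.imwrite("pics/w1.png",w["color"]);np.savez("w1.npz",**w)
P=np.array([dep(w,u,v) for u in range(0,640,2) for v in range(0,480,2) if w["depth"][v,u]>0])
P=P[(P[:,2]>.196)&(P[:,2]<.225)&(abs(P[:,0]-.668)<.03)&(abs(P[:,1]+.12)<.06)]
if len(P):print(len(P),P.mean(0),P.min(0),P.max(0),np.polyfit(P[:,1],P[:,0],1))
E
```

```text
time: 3.43
position: [0.665, -0.118, 0.2717]
tool_rot: [0.683, 0.731, -0.003, -0.007]
ft_force: [-0.2, 0.5, -1.5]
grip_width: 0.0866
grip_force: 0.0
3.9181264165476417 [-0.26  0.38  6.57] [-3.40687802e-01  5.74189140e-01  1.24743815e+00 -9.68904601e-05
  1.33481177e+00 -4.09008916e-01]
773 [ 0.66654418 -0.10546506  0.21328408] [ 0.65919057 -0.16576418  0.1975263 ] [ 0.67462806 -0.0717778   0.2163655 ] [-0.06124805  0.66008465]
```

View pics/a.png

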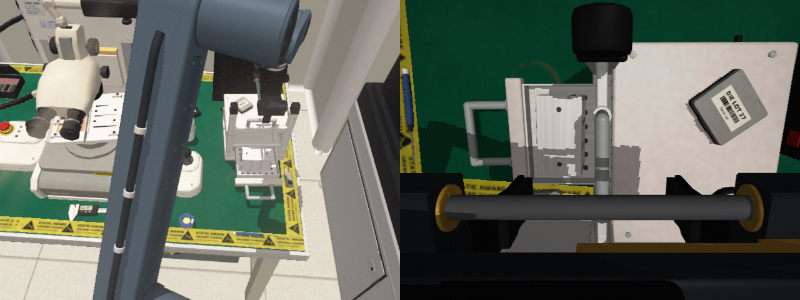

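The wrist view (right half) shows the long gripper body lying along the cabinet's depth. The bar (column ~602) is between the fingers, and the reels are clear. I'll descend and grip.

```bash
python3 -m pendant '[{"jaw":1,"linear":[-0.15,0.3,2],"twist":0},{"jaw":1,"linear":[0,0,2],"twist":0},{"jaw":1,"linear":[0,0,1.5],"twist":0},{"jaw":1,"linear":[0,0,1.0],"twist":0},{"jaw":1,"linear":[0,0,0],"twist":0},{"jaw":0,"linear":[0,0,0],"twist":0},{"jaw":0,"linear":[0,0,0],"twist":0},{"jaw":0,"linear":[0,0,0],"twist":0},{"jaw":0,"linear":[0,0,0],"twist":0},{"jaw":0,"linear":[0,0,0],"twist":0},{"jaw":0,"linear":[0,0,0],"twist":0},{"jaw":0,"linear":[0,0,0],"twist":0}]' 45
```

```text
time: 4.53
position: [0.6717, -0.12, 0.2148]
tool_rot: [0.683, 0.731, 0.0, 0.0]
ft_force: [0.3, 0.2, 1.1]
grip_width: 0.0481
grip_force: 0.0
```

```bash
python3 -m pendant '[{"jaw":0.5,"linear":[0,-0.45,0.7],"twist":0},{"jaw":0,"linear":[0,0,0],"twist":0},{"jaw":0,"linear":[0,0,0],"twist":0},{"jaw":0,"linear":[0,0,0],"twist":0},{"jaw":0,"linear":[0,0,0],"twist":0},{"jaw":0,"linear":[0,0,0],"twist":0},{"jaw":0,"linear":[0,0,0],"twist":0},{"jaw":0,"linear":[0,0,0],"twist":0},{"jaw":0,"linear":[0,0,0],"twist":0}]' 45
```

```text
time: 5.28
position: [0.6676, -0.1203, 0.2077]
tool_rot: [0.683, 0.731, 0.0, 0.0]
ft_force: [1.8, 0.7, -0.6]
grip_width: 0.0107
grip_force: 44.9
```

```bash
python3 -m pendant '[{"jaw":0,"linear":[0,0,-0.3],"twist":0},{"jaw":0,"linear":[0,0,-0.6],"twist":0},{"jaw":0,"linear":[0,0,-0.6],"twist":0},{"jaw":0,"linear":[0,0,-0.6],"twist":0},{"jaw":0,"linear":[0,0,-0.6],"twist":0},{"jaw":0,"linear":[0,0,-0.6],"twist":0},{"jaw":0,"linear":[0,0,-0.6],"twist":0},{"jaw":0,"linear":[0,0,-0.6],"twist":0},{"jaw":0,"linear":[0,0,-0.6],"twist":0},{"jaw":0,"linear":[0,0,-0.5],"twist":0},{"jaw":0,"linear":[0,0,0],"twist":0},{"jaw":0,"linear":[0,0,0],"twist":0}]'
python3 - <<'E'
from h import *
from rig import cams
import cv2
w=cams.camera("wrist");cv2.imwrite("pics/w2.png",w["color"]);c=cams.camera("side")
P=np.array([dep(w,u,v) for u in range(0,640,2) for v in range(0,480,2) if w["depth"][v,u]>0])
P=P[(P[:,2]>.19)&(P[:,2]<.29)&(abs(P[:,0]-.668)<.02)&(P[:,1]<-.07)&(P[:,1]>-.1)]
if len(P):print(len(P),np.percentile(P,[0,10,50,90,99],axis=0))
E
```

```text
time: 6.28
position: [0.6675, -0.1202, 0.2625]
tool_rot: [0.683, 0.731, 0.0, 0.0]
ft_force: [4.7, -0.8, -8.8]
grip_width: 0.0107
grip_force: 44.9
865 [[ 0.65607464 -0.09998815  0.22923437]
 [ 0.65996679 -0.0963816   0.23468922]
 [ 0.66481613 -0.08229246  0.26795082]
 [ 0.66978244 -0.07248101  0.26954473]
 [ 0.67227142 -0.0705501   0.27049217]]
```

```bash
python3 -m pendant '[{"jaw":0.6,"linear":[0,0,0],"twist":0},{"jaw":0.6,"linear":[0,0,0],"twist":0},{"jaw":0.6,"linear":[0,0,0],"twist":0},{"jaw":0.6,"linear":[0,0,0],"twist":0},{"jaw":0.6,"linear":[0,0,-1.5],"twist":0},{"jaw":0.6,"linear":[0,0,-2.5],"twist":0},{"jaw":0.6,"linear":[0,0,-2.5],"twist":0},{"jaw":0.3,"linear":[0,-3,0],"twist":0},{"jaw":0,"linear":[0,-4,0],"twist":0},{"jaw":0,"linear":[0,-4,0],"twist":0},{"jaw":0,"linear":[0,-4,0],"twist":0},{"jaw":0,"linear":[0,-4,0],"twist":0}]'
python3 -m pendant '[{"jaw":0,"linear":[0,-3,0],"twist":0},{"jaw":0,"linear":[0,0,0],"twist":-7},{"jaw":0,"linear":[0,0,0],"twist":-7},{"jaw":0,"linear":[0,0,0],"twist":-7},{"jaw":0,"linear":[0,0,0],"twist":-7},{"jaw":0,"linear":[0,0,0],"twist":-7},{"jaw":0,"linear":[0,0,0],"twist":-7},{"jaw":0,"linear":[0,0,0],"twist":-7},{"jaw":0,"linear":[0,0,0],"twist":-7},{"jaw":0,"linear":[0,0,0],"twist":-7},{"jaw":0,"linear":[0,0,0],"twist":-7}]'
python3 -m pendant '[{"jaw":0,"linear":[0,0,0],"twist":-7},{"jaw":0,"linear":[0,0,0],"twist":-7},{"jaw":0,"linear":[0,0,0],"twist":-6},{"jaw":0,"linear":[0,0,0],"twist":0}]'
python3 - <<'E'
from h import *
from rig import robot,cams
import cv2
s=dict(np.load("side0.npz"))
print("driver",onz(s,376,373,.01),onz(s,420,377,.01))
o=robot.get_obs();print(toolyaw(o),need(o,[.43,-.135,.03]),o["position"],o["q"])
c=cams.camera("side");w=cams.camera("wrist")
cv2.imwrite("pics/b.png",np.hstack([cv2.resize(c["color"],(400,300)),cv2.resize(w["color"],(400,300))]));np.savez("w3.npz",**w)
P=np.array([dep(w,u,v) for u in range(0,640,2) for v in range(0,480,2) if w["depth"][v,u]>0])
Q=P[(P[:,2]>.036)&(P[:,2]<.055)&(abs(P[:,0]-.478)<.02)&(P[:,1]<-.1)&(P[:,1]>-.16)]
if len(Q):print(len(Q),Q.mean(0),Q.min(0),Q.max(0))
E
```

```text
time: 7.38
position: [0.4754, -0.1329, 0.3292]
tool_rot: [0.682, 0.731, -0.0, 0.0]
ft_force: [0.8, -0.9, 1.3]
grip_width: 0.0268
grip_force: 0.0
time: 8.3
position: [0.4473, -0.1351, 0.3293]
tool_rot: [0.137, 0.991, -0.0, 0.0]
ft_force: [1.0, -0.5, 0.1]
grip_width: 0.0004
grip_force: 0.0
time: 8.63
position: [0.4474, -0.1352, 0.3293]
tool_rot: [-0.035, 0.999, -0.0, 0.0]
ft_force: [0.3, 0.7, 0.3]
grip_width: 0.0005
grip_force: 0.0
driver [ 0.36188073 -0.05285176  0.01      ] [ 0.35936283 -0.13930731  0.01      ]
93.99887929824337 [ 1.74  0.15 29.93] [ 0.4473603  -0.13515216  0.329277  ] [-5.33055929e-01  2.02831706e-01  1.69059752e+00 -2.44493351e-04
  1.24743200e+00 -2.17356840e+00]
174 [ 0.47703014 -0.1305763   0.04567951] [ 0.47034237 -0.15984128  0.04239527] [ 0.48460301 -0.1010589   0.04892944]
```

View pics/b.png

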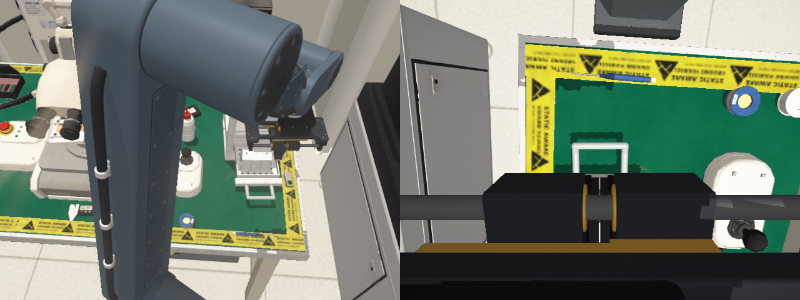

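```bash
python3 -m pendant '[{"jaw":0,"linear":[1.5,0.1,1],"twist":0},{"jaw":0,"linear":[0,0,4],"twist":0},{"jaw":0,"linear":[0,0,4],"twist":0},{"jaw":0,"linear":[0,0,4],"twist":0},{"jaw":0,"linear":[0,0,4],"twist":0},{"jaw":0,"linear":[0,0,4],"twist":0},{"jaw":0,"linear":[0,0,3],"twist":0},{"jaw":0,"linear":[0,0,2],"twist":0},{"jaw":0,"linear":[0,0,2],"twist":0},{"jaw":0,"linear":[0,0,1],"twist":0},{"jaw":0,"linear":[0,0,0],"twist":0},{"jaw":0,"linear":[0,0,0],"twist":0}]'
```

```text
time: 9.73
position: [0.4326, -0.1353, 0.0383]
tool_rot: [-0.033, 0.999, 0.0, -0.0]
ft_force: [-0.2, -0.6, 0.1]
grip_width: 0.0003
grip_force: 0.0
```

```bash
python3 -m pendant '[{"jaw":0,"linear":[-0.6,0,0],"twist":0},{"jaw":0,"linear":[-0.4,0,0],"twist":0},{"jaw":0,"linear":[-0.4,0,0],"twist":0},{"jaw":0,"linear":[-0.5,0,0],"twist":0},{"jaw":0,"linear":[-0.6,0,0],"twist":0},{"jaw":0,"linear":[-0.7,0,0],"twist":0},{"jaw":0,"linear":[-0.8,0,0],"twist":0},{"jaw":0,"linear":[-0.8,0,0],"twist":0},{"jaw":0,"linear":[-0.8,0,0],"twist":0},{"jaw":0,"linear":[-0.8,0,0],"twist":0},{"jaw":0,"linear":[-0.6,0,0],"twist":0},{"jaw":0,"linear":[-0.3,0,0],"twist":0}]'
python3 - <<'E'
from h import *
from rig import robot,cams
import cv2
o=robot.get_obs();print(o["position"])
c=cams.camera("scene")
cv2.imwrite("pics/c.png",cv2.resize(c["color"][130:310,220:460],None,fx=3,fy=3))
E
```

```text
time: 10.73
position: [0.5066, -0.13, 0.0384]
tool_rot: [-0.034, 0.999, -0.0, 0.0]
ft_force: [-1.5, 0.4, 0.2]
grip_width: 0.0005
grip_force: 1.1
[ 0.5065832  -0.13004127  0.03840874]
```

View pics/c.png

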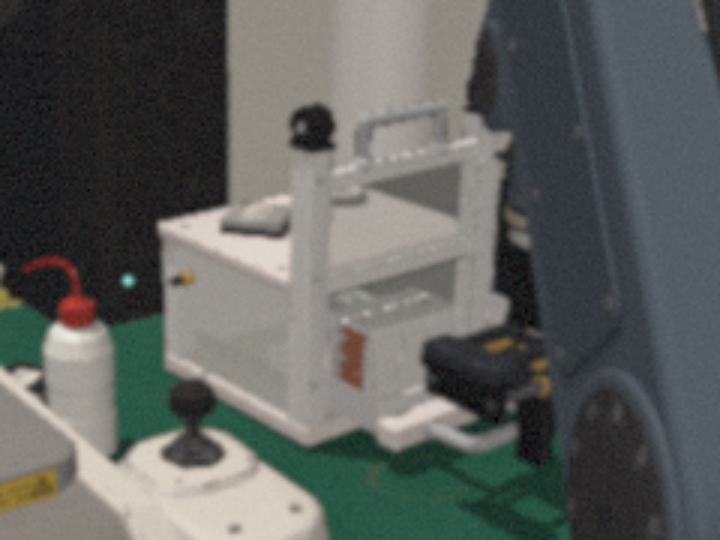

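The tray is sliding in, with the magazine upright under the raised sash (around (390,340) in the crop). I'll keep pushing.

```bash
python3 -m pendant '[{"jaw":0,"linear":[-0.4,0,0],"twist":0},{"jaw":0,"linear":[-0.6,0,0],"twist":0},{"jaw":0,"linear":[-0.8,0,0],"twist":0},{"jaw":0,"linear":[-0.8,0,0],"twist":0},{"jaw":0,"linear":[-0.8,0,0],"twist":0},{"jaw":0,"linear":[-0.8,0,0],"twist":0},{"jaw":0,"linear":[-0.8,0,0],"twist":0},{"jaw":0,"linear":[-0.7,0,0],"twist":0},{"jaw":0,"linear":[-0.5,0,0],"twist":0},{"jaw":0,"linear":[-0.4,0,0],"twist":0},{"jaw":0,"linear":[-0.2,0,0],"twist":0},{"jaw":0,"linear":[0,0,0],"twist":0}]'
```

```text
time: 11.78
position: [0.5742, -0.1257, 0.0386]
tool_rot: [-0.034, 0.999, -0.0, 0.001]
ft_force: [0.0, 0.2, -0.1]
grip_width: 0.0004
grip_force: 0.1
```

```bash
python3 -m pendant '[{"jaw":0,"linear":[-0.2,0,0],"twist":0},{"jaw":0,"linear":[-0.2,0,0],"twist":0},{"jaw":0,"linear":[-0.2,0,0],"twist":0},{"jaw":0,"linear":[-0.2,0,0],"twist":0},{"jaw":0,"linear":[0,0,0],"twist":0}]'
```

```text
time: 12.2
position: [0.579, -0.1252, 0.0386]
tool_rot: [-0.034, 0.999, 0.0, -0.003]
ft_force: [-8.2, -2.4, 4.1]
grip_width: 0.0006
grip_force: 3.5
```

```bash
python3 -m pendant '[{"jaw":0,"linear":[-0.2,0,0],"twist":0},{"jaw":0,"linear":[0,0,0],"twist":0},{"jaw":0,"linear":[0,0,0],"twist":0},{"jaw":0,"linear":[0,0,0],"twist":0}]'
```

```text
time: 12.53
position: [0.5791, -0.1252, 0.0385]
tool_rot: [-0.035, 0.999, 0.001, -0.004]
ft_force: [-10.8, -4.3, 6.4]
grip_width: 0.0001
grip_force: 5.2
```

The tray is against its stop. I'll back off, rise, turn back and view.

```bash
python3 -m pendant '[{"jaw":0,"linear":[1,0,0],"twist":0},{"jaw":0,"linear":[3,0,0],"twist":0},{"jaw":0,"linear":[4,0,0],"twist":0},{"jaw":0,"linear":[4,0,0],"twist":0},{"jaw":0,"linear":[0,0,-4],"twist":0},{"jaw":0,"linear":[0,0,-4],"twist":0},{"jaw":0,"linear":[0,0,-4],"twist":0},{"jaw":0,"linear":[0,0,-4],"twist":0},{"jaw":0,"linear":[0,0,-4],"twist":0},{"jaw":0,"linear":[0,0,-4],"twist":0},{"jaw":0,"linear":[0,0,-4],"twist":0},{"jaw":0,"linear":[0,0,-2],"twist":0}]'
python3 -m pendant '[{"jaw":0,"linear":[0,0,0],"twist":7},{"jaw":0,"linear":[0,0,0],"twist":7},{"jaw":0,"linear":[0,0,0],"twist":7},{"jaw":0,"linear":[0,0,0],"twist":7},{"jaw":0,"linear":[0,0,0],"twist":7},{"jaw":0,"linear":[0,0,0],"twist":7},{"jaw":0,"linear":[0,0,0],"twist":7},{"jaw":0,"linear":[0,0,0],"twist":7},{"jaw":0,"linear":[0,0,0],"twist":7},{"jaw":0.6,"linear":[0,0,0],"twist":7},{"jaw":0.6,"linear":[0,0,0],"twist":7},{"jaw":0.6,"linear":[0,0,0],"twist":7}]'
python3 -m pendant '[{"jaw":0.6,"linear":[0,0,0],"twist":6},{"jaw":0.6,"linear":[0,0,0],"twist":0}]'
python3 - <<'E'
from h import *
from rig import robot,cams
import cv2
o=robot.get_obs();print(toolyaw(o),need(o,[.6675,-.12,.335]),o["position"])
w=cams.camera("wrist");c=cams.camera("scene")
cv2.imwrite("pics/d.png",np.hstack([cv2.resize(w["color"],(400,300)),cv2.resize(c["color"][130:310,220:460],(400,300))]))
P=np.array([dep(w,u,v) for u in range(0,640,2) for v in range(0,480,2) if w["depth"][v,u]>0])
for lo,hi,x in((.235,.285,.668),(.036,.055,.595)):
    Q=P[(P[:,2]>lo)&(P[:,2]<hi)&(abs(P[:,0]-x)<.03)&(abs(P[:,1]+.12)<.03)]
    if len(Q):print(len(Q),Q.mean(0),Q.min(0),Q.max(0))
E
```

```text
time: 13.53
position: [0.4661, -0.1342, 0.3446]
tool_rot: [-0.034, 0.999, -0.003, 0.005]
ft_force: [0.9, -1.0, 0.0]
grip_width: 0.0005
grip_force: 0.0
time: 14.53
position: [0.4643, -0.1333, 0.3391]
tool_rot: [0.646, 0.763, 0.001, 0.001]
ft_force: [-0.1, 0.4, 0.2]
grip_width: 0.0131
grip_force: 0.0
time: 14.7
position: [0.4643, -0.1333, 0.3391]
tool_rot: [0.683, 0.73, 0.001, 0.001]
ft_force: [0.2, -0.0, -0.6]
grip_width: 0.026
grip_force: 0.0
3.7894298298175313 [-2.000e-02  2.037e+01  4.600e-01] [ 0.46426421 -0.13329543  0.33908448]
170 [ 0.59395147 -0.11963043  0.04545796] [ 0.58724717 -0.14994495  0.03906851] [ 0.60202816 -0.0900975   0.04897656]
```

View pics/d.png

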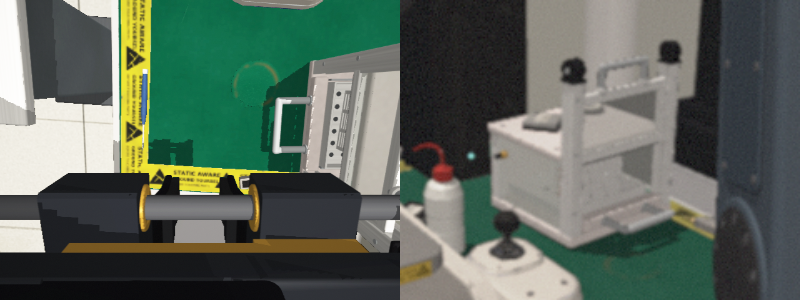

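The tray is home with its handle at x≈0.594, 73 mm before the sash plane, and the sash is still up. I'll grip its handle again.

```bash
python3 -m pendant '[{"jaw":0.8,"linear":[0,4,0],"twist":0},{"jaw":0.8,"linear":[0,4,0],"twist":0},{"jaw":0.8,"linear":[0,4,0],"twist":0},{"jaw":0.8,"linear":[0,4,0],"twist":0},{"jaw":0.8,"linear":[0,3,0],"twist":0},{"jaw":0.8,"linear":[0,1.4,0],"twist":0},{"jaw":0.8,"linear":[0,0,2.5],"twist":0},{"jaw":0.8,"linear":[0,0,2.5],"twist":0},{"jaw":0.8,"linear":[0,0,1.6],"twist":0},{"jaw":0.8,"linear":[0,0,1.0],"twist":0},{"jaw":0.8,"linear":[0,0,0],"twist":0},{"jaw":0.8,"linear":[0,0,0],"twist":0}]'
python3 -m pendant '[{"jaw":0,"linear":[0,0,0],"twist":0},{"jaw":0,"linear":[0,0,0],"twist":0},{"jaw":0,"linear":[0,0,0],"twist":0},{"jaw":0,"linear":[0,0,0],"twist":0},{"jaw":0,"linear":[0,0,0],"twist":0},{"jaw":0,"linear":[0,0,0],"twist":0},{"jaw":0,"linear":[0,0,0],"twist":0},{"jaw":0,"linear":[0,0,0],"twist":0}]' 45
```

```text
time: 15.8
position: [0.6673, -0.1193, 0.2626]
tool_rot: [0.682, 0.731, 0.0, 0.0]
ft_force: [0.7, -0.4, -0.0]
grip_width: 0.0694
grip_force: 0.0
time: 16.47
position: [0.667, -0.1193, 0.2626]
tool_rot: [0.683, 0.731, 0.0, 0.0]
ft_force: [0.3, -0.2, 0.1]
grip_width: 0.0245
grip_force: 0.0
```

```bash
python3 -m pendant '[{"jaw":0,"linear":[0,0,0],"twist":0},{"jaw":0,"linear":[0,0,0],"twist":0},{"jaw":0,"linear":[0,0,0],"twist":0},{"jaw":0,"linear":[0,0,0],"twist":0},{"jaw":0,"linear":[0,0,0.3],"twist":0},{"jaw":0,"linear":[0,0,0.6],"twist":0},{"jaw":0,"linear":[0,0,0.8],"twist":0},{"jaw":0,"linear":[0,0,0.8],"twist":0},{"jaw":0,"linear":[0,0,0.8],"twist":0},{"jaw":0,"linear":[0,0,0.8],"twist":0},{"jaw":0,"linear":[0,0,0.8],"twist":0},{"jaw":0,"linear":[0,0,0.6],"twist":0}]'
python3 -m pendant '[{"jaw":0,"linear":[0,0,0.6],"twist":0},{"jaw":0,"linear":[0,0,0.6],"twist":0},{"jaw":0,"linear":[0,0,0.5],"twist":0},{"jaw":0,"linear":[0,0,0.4],"twist":0},{"jaw":0,"linear":[0,0,0.3],"twist":0},{"jaw":0,"linear":[0,0,0.2],"twist":0},{"jaw":0,"linear":[0,0,0],"twist":0},{"jaw":0,"linear":[0,0,0],"twist":0}]'
```

```text
time: 17.47
position: [0.6675, -0.1192, 0.2064]
tool_rot: [0.683, 0.731, 0.0, 0.0]
ft_force: [2.9, 1.7, 3.6]
grip_width: 0.0106
grip_force: 45.0
time: 18.13
position: [0.6675, -0.1193, 0.181]
tool_rot: [0.683, 0.731, 0.0, 0.0]
ft_force: [5.2, 0.9, -1.3]
grip_width: 0.0107
grip_force: 45.0
```

Moved down 81.6 mm with about 3 mm left. I'll go on in small steps until it bears.

```bash
python3 -m pendant '[{"jaw":0,"linear":[0,0,0.2],"twist":0},{"jaw":0,"linear":[0,0,0.2],"twist":0},{"jaw":0,"linear":[0,0,0.2],"twist":0},{"jaw":0,"linear":[0,0,0],"twist":0},{"jaw":0,"linear":[0,0,0],"twist":0}]'
```

```text
time: 18.55
position: [0.6675, -0.1193, 0.1779]
tool_rot: [0.683, 0.731, 0.0, 0.001]
ft_force: [1.8, 2.3, 9.1]
grip_width: 0.0105
grip_force: 45.1
```

```bash
python3 -m pendant '[{"jaw":0,"linear":[0,0,0.3],"twist":0},{"jaw":0,"linear":[0,0,0],"twist":0},{"jaw":0,"linear":[0,0,0],"twist":0}]'
python3 -m pendant '[{"jaw":0.6,"linear":[0,0,-0.4],"twist":0},{"jaw":0.6,"linear":[0,0,0],"twist":0},{"jaw":0.6,"linear":[0,0,0],"twist":0},{"jaw":0.6,"linear":[0,0,0],"twist":0},{"jaw":0.6,"linear":[0,0,0],"twist":0},{"jaw":0.6,"linear":[0,0,-2],"twist":0},{"jaw":0.6,"linear":[0,0,-3],"twist":0},{"jaw":0.6,"linear":[0,0,-4],"twist":0},{"jaw":0.6,"linear":[0,0,-4],"twist":0},{"jaw":0.6,"linear":[0,-3,-3],"twist":0},{"jaw":0.6,"linear":[0,-4,0],"twist":0},{"jaw":0.6,"linear":[0,-4,0],"twist":0}]'
python3 -m pendant '[{"jaw":0.6,"linear":[0,-4,0],"twist":0},{"jaw":0.6,"linear":[0,-4,0],"twist":0},{"jaw":0.6,"linear":[0,0,0],"twist":0},{"jaw":0.6,"linear":[0,0,0],"twist":0}]'
python3 - <<'E'
from h import *
from rig import robot,cams
import cv2
c=cams.camera("scene");w=cams.camera("wrist")
cv2.imwrite("pics/e.png",np.hstack([cv2.resize(w["color"],(400,300)),cv2.resize(c["color"][130:310,220:460],(400,300))]))
P=np.array([dep(c,u,v) for u in range(260,460) for v in range(130,310) if c["depth"][v,u]>0])
Q=P[(P[:,2]>.16)&(P[:,2]<.28)&(abs(P[:,0]-.667)<.015)&(abs(P[:,1]+.12)<.03)]
if len(Q):print(len(Q),np.percentile(Q[:,2],[50,95,99,100]))
P=np.array([dep(w,u,v) for u in range(0,640,2) for v in range(0,480,2) if w["depth"][v,u]>0])
Q=P[(P[:,2]>.036)&(P[:,2]<.055)&(abs(P[:,0]-.595)<.03)&(abs(P[:,1]+.12)<.03)]
if len(Q):print(len(Q),Q.mean(0))
E
```

```text
time: 18.8
position: [0.6675, -0.1193, 0.1778]
tool_rot: [0.683, 0.731, 0.001, 0.002]
ft_force: [-3.0, 2.5, 20.7]
grip_width: 0.0108
grip_force: 45.2
time: 19.8
position: [0.5577, -0.1272, 0.3376]
tool_rot: [0.682, 0.731, 0.0, 0.002]
ft_force: [-0.8, -0.4, 0.6]
grip_width: 0.0522
grip_force: 0.0
time: 20.13
position: [0.4754, -0.1317, 0.3355]
tool_rot: [0.683, 0.73, -0.0, -0.001]
ft_force: [1.3, -0.5, 0.2]
grip_width: 0.0522
grip_force: 0.0
88 [0.18178978 0.18503285 0.18598995 0.18624662]
169 [ 0.59401686 -0.11928219  0.04568108]
```

View pics/e.png

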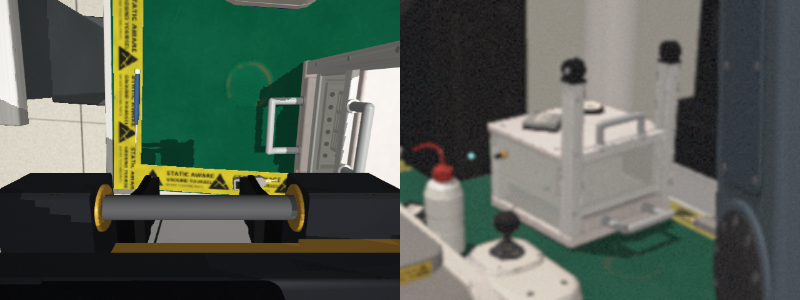

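The sash is shut (bar top at 0.186 m, so centre 0.180 m), the tray is home and the gripper is clear of everything.

```bash
python3 -c "
from rig import robot
print(robot.hand_in())"
```

```text
the job is handed in; nothing more can be done
None
```

The job is handed in at about 20 s: sash raised, tray pushed home with the magazine on it, sash lowered gently to fully shut, gripper clear; the hand-in gave no verdict, and I didn't re-check the bystanders or the magazine's final stance.

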